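# Back off the glue press and draw out the birdhouse front

### The job

The glue under the batten has set. With a fingertip on the knurled rim of the green press's handwheel, roll the wheel anticlockwise (seen from above) to back the screw off two full turns from where it stands, to within a quarter turn; then hook the fingertip in the entrance hole of the birdhouse front and draw it along the bed until it is wholly clear of the pressure pad. Leave it lying flat on the bed with the wheel as you set it; pick nothing up, and leave the brushes, glue and varnish where they are.

Things in the scene. Friction and masses are not known exactly. Their poses are not given: they have to be found in the camera images.
- press: green cast C-frame glue press on a wooden bed, fixed. Origin on the table top under the screw axis; z up, +y points to the column, -y along the open bed. Bed 170 mm wide (x +-85), y from +105 to -280, its top 20 mm above the table. Column 36 mm wide at y +50 to +90; it and the arm to the screw's boss end 130 mm above the table, below the wheel, so a finger can go all round the rim
- wheel (a joint): turn of the knurled handwheel, rad, growing anticlockwise from above = loosening; 6.283 a turn; starts within 0.3 of 0 (pad tight). Wheel, screw and pad rise 4 mm a turn. Takes about 0.05 N m (1.5 N at the rim), stays where left. The pad's cushion is pressed in 2 mm, so it leaves the work after about half a turn. A red mark on its top points along the press's +x at 0
- wheel_center (a point): centre of the handwheel, at half the height of its rim, 165 mm above the table when tight. Steel disc with 54 upright ribs round the rim: 84 mm in diameter over the ribs, 18 mm high (9 above and below this point), axis vertical; a hub 24 mm wide stands 9 mm above its top
- pad_face (a point): centre of the underside of the round rubber-faced pressure pad under the screw, 40 mm in diameter, horizontal; 44 mm above the table when tight on the batten
- front: loose plywood birdhouse front, flat on the bed, 12 mm thick, about 0.24 kg, 130 mm wide (x +-65). Origin on its underside at the centre of the round entrance hole, 50 mm in diameter, right through. +y points to the column: square end at y = +140; eaves at y = -35, pointed gable to y = -90. A dark batten 120 x 44 mm, 12 mm high, lies across its top at y = +110, under the pad at the start
- front_hole (a point): centre of the entrance hole at the top face of the birdhouse front, 32 mm above the table while it lies flat on the bed
- brush_pot: yellow pot full of brushes, 96 mm in diameter, 85 mm high, brushes to about 230 mm; stands beside the bed on the side away from the robot; origin at the centre of its underside
- glue_bottle: white glue bottle, 56 mm in diameter, 150 mm high, standing in the same row; origin at the centre of its underside
- varnish_jar: amber jar with a steel lid, 60 mm in diameter, 75 mm high, standing in the same row; origin at the centre of its underside
- paint_brush: paint brush lying on the table on the robot's side of the bed; origin on its underside

How it is judged:
By the outcome, as a careful person would: the job done as asked, in the order asked, and still so for the second after the job is handed in, with the robot touching nothing.
It also fails if it takes over 72 s, if anything falls off the work surface, if the arm or the gripper's body presses on something with over 40 N, if the wrist force passes 120 N, or if a joint passes its speed limit or range.

### The arm

A 7-joint arm with a two-finger parallel gripper is mounted at the origin on the work surface. World frame = base frame: x ahead of the robot, y to its left, z up, the work surface at z = 0. Lengths are in m, angles in rad, forces in N, time in s.
With the tool pointing down it reaches from about 0.4 to 0.925 m from the base axis. Payload 4.1 kg.
Tool frame: the origin (TCP) lies at the centre of the arm's flange, where the gripper is bolted on; the fingertips stand 173 mm ahead of it and the grasp point (between the pads) lies 155 mm ahead of it; y points along the fingers, z is the direction in which the jaws open and shut, and the axes are right-handed (so a half turn about y gives the same grasp; the last joint's range is limited). The gripper opens to 85 mm and grips with 20 to 120 N. Pads are 22 mm wide; open, the fingers measure 114 mm over their backs; the gripper's body (76 mm by 85 mm) begins 54 mm behind the grasp point. The pads swing forward as they close: fully open they stand 13 mm farther back than shut.
Start: joints at [1.015, 0.398, 0.045, 1.537, -0.019, 1.207, -0.051], TCP at [0.287, -0.583, 0.405] pointing down, gripper open.
Joint ranges: [-2.82, 2.82], [-0.49, 2.23], [-1.37, 1.46], [0, 2.46], [-1.36, 4.5], [0.23, 2], [-2.94, 2.94]. Speed limits (rad/s): [2.57, 2.57, 3.14, 3.14, 3.14, 3.14, 3.14].

### API

Orientations are given as a rotation vector (axis times angle).
In Python, from cell import arm gives the robot as it stands. Calls block until the motion is done:
- arm.move_pose(position, orientation): joint-space move of the TCP to a pose.
- arm.move_straight(position, ori=None, rate=0.15): straight line of the TCP; ori=None keeps the orientation; rate is the mean speed in m/s.
- arm.movej(angles): joint-space move.
- arm.gripper_open() and arm.grab(): open the fingers fully, or close them until they stop; the grip force is fixed at half the most.
- arm.dwell(seconds).
- arm.solve_ik(position, orientation): joint angles nearest the present ones, or None.
- arm.camera(name): name is "scene" or "top" or "wrist"; returns a dict with "image" (480x640x3 uint8, red, green, blue), "z_map" (480x640 float32, m along the optical axis (not along the pixel's ray), 0 where there is no reading), "fovy" (degrees; the focal length in pixels is half the picture's height over the tangent of half this angle, whatever the lens; pixels are square), "cx", "cy" (the principal point, pixels), "world_to_cam" (4x4, takes a point from world to camera coordinates); the wrist camera has in their place "T_tool_cam" (4x4, takes a point from camera to tool coordinates, whose origin is the TCP and whose axes are the tool frame's). Camera axes: x right, y up, looking along -z (the intrinsics and any distortion apply to the point x, -y, -z); pixel columns grow to the right and rows downward; lengths in m; the calibration is good to about 2 mm. A picture is of the moment at which its call begins: read the wrist's pose just before it.
A pose or a line that the arm cannot do raises arm.PlanningError and nothing moves.
- arm.close_job(): hands the job in, once; it reports no verdict.
Readings, each from a call of its own:
- arm.get_time_s(): time.
- arm.get_joint_pos(): joint angles.
- arm.get_joint_vel(): joint speeds.
- arm.get_effort(): joint torques, N m.
- arm.get_tool_pos(): TCP position.
- arm.get_tool_rot(): TCP orientation.
- arm.get_contact_force(): force on the tool from outside, world axes, zero at the start.
- arm.get_wrist_torque(): the same for the moment, N m.
- arm.get_opening(): finger opening in m.
Only numpy, scipy, OpenCV 4.12 (cv2) and the standard library are available. Lean on these libraries where they do the work, as an engineer would, in place of code of your own. Each camera call takes 0.05 s, during which the arm holds its last target. There are 200 camera calls.

## Working session

There is one attempt and no reset: what is moved stays moved. The work goes in short steps, each a Python script; the robot and the scene stay as the last script left them, time stands still between calls to the robot, and variables do not carry over. Pictures are saved under pics/ and viewed, about 8 in all and at most 12, crops included, and the job is handed in when it is done.

```bash
ls; mkdir -p pics
cat > h.py <<'E'
import numpy as np, cv2
from cell import arm
def snap(name,fn):
    c=arm.camera(name); cv2.imwrite('pics/'+fn,c['image'][:,:,::-1]); np.save('pics/'+fn[:-4]+'.npy',c,allow_pickle=True); return c
def load(fn): return np.load('pics/'+fn+'.npy',allow_pickle=True).item()
def pt(c,u,v,z=None,d=None):
    """world point of pixel at world height z (or by depth)"""
    f=240/np.tan(np.radians(c['fovy'])/2)
    r=np.array([(u-c['cx'])/f,-(v-c['cy'])/f,-1.])
    T=np.linalg.inv(c['world_to_cam'])
    if z is None:
        if d is None: d=np.median(c['z_map'][int(v)-1:int(v)+2,int(u)-1:int(u)+2])
        return T[:3,:3]@(r*d)+T[:3,3]
    w=T[:3,:3]@r; return T[:3,3]+w*(z-T[2,3])/w[2]
E
python3 - <<'E'
from h import *
for n in('top','scene'):
    c=snap(n,n+'0.png'); print({k:v for k,v in c.items() if k not in('image','z_map')})
print(arm.get_time_s(),arm.get_tool_pos(),arm.get_tool_rot(),arm.get_contact_force())
E
```

```text
pics
{'fovy': 44.319962796341905, 'cx': 323.2163651454279, 'cy': 225.68407450161178, 'world_to_cam': array([[-0.01883981, -0.99953321, -0.02405056,  0.07287391],
       [ 0.98383124, -0.02281815,  0.17763848, -0.60511555],
       [-0.17810435, -0.02031502,  0.98380188, -1.00782922],
       [ 0.        ,  0.        ,  0.        ,  1.        ]])}
{'fovy': 57.124963009129814, 'cx': 314.93284568935167, 'cy': 236.129958194965, 'world_to_cam': array([[-0.14009614,  0.99008675,  0.01006443,  0.03032126],
       [-0.76551438, -0.11475502,  0.6331027 ,  0.37798763],
       [ 0.62798154,  0.08099078,  0.77400238, -1.16130087],
       [ 0.        ,  0.        ,  0.        ,  1.        ]])}
0.1 [ 0.28663628 -0.58307969  0.40377205] [-0.45809561  1.96948995 -1.96602579] [-0.8663976   0.03147347  0.25089482]
```

View pics/top0.png

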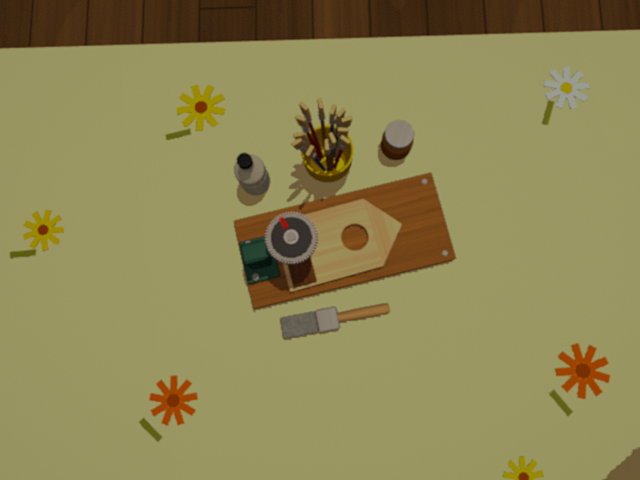

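View pics/scene0.png

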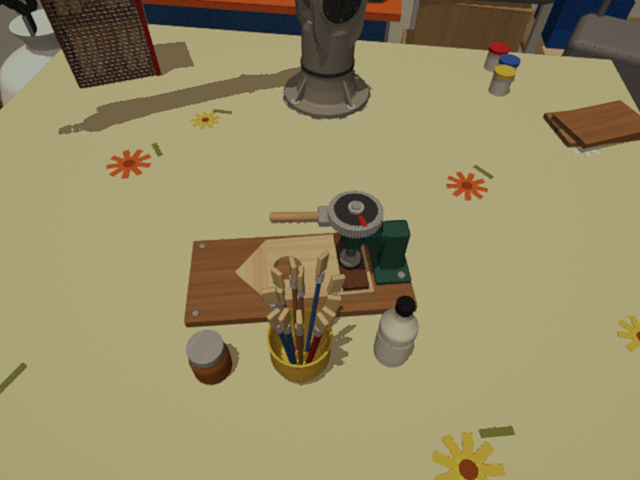

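The top view shows the bed with its column on the left, the wheel near (291,238) with the red mark at (285,223), and the hole near (355,237). I'll enlarge that area.

Run:
```python
from h import *
im=cv2.imread('pics/top0.png')[165:325,225:465]
im=cv2.convertScaleAbs(im,alpha=1.6)
cv2.imwrite('pics/crop0.png',cv2.resize(im,None,fx=3.3,fy=3.3,interpolation=cv2.INTER_CUBIC))
```

```text
(no output)
```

View pics/crop0.png

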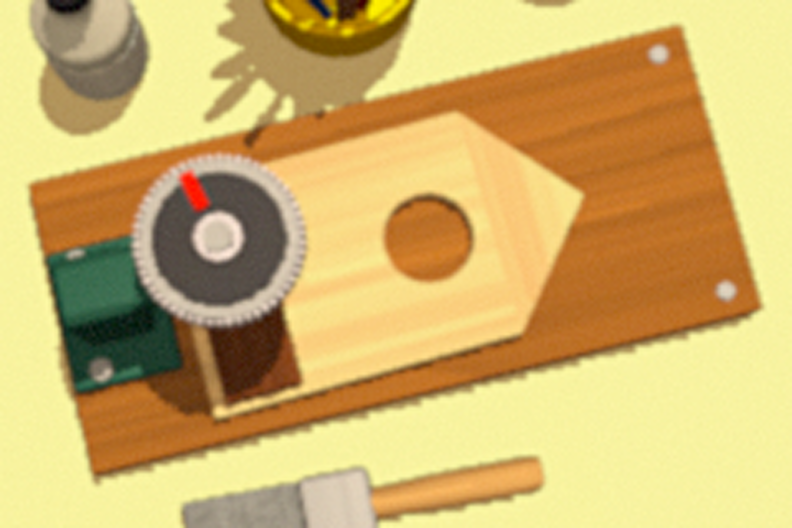

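Run:
```python
from h import *
c=load('top0')
P=lambda x,y,z:pt(c,225+(x+.5)/3.3-.5,165+(y+.5)/3.3-.5,z)
for n,x,y,z in[('bFR',682,27,.02),('bNR',760,310,.02),('bFL',30,185,.02),('bNL',97,478,.02),('wheel',219,240,.174),('whl_l',133,240,.174),('whl_r',305,240,.174),('hub',219,235,.183),('mark_out',186,176,.174),('mark_in',202,208,.174),('hole',428,238,.032),('tip',584,193,.032),('eaveF',458,112,.032),('eaveN',522,333,.032),('sqN',213,418,.032)]: print(n,P(x,y,z).round(4))
s=load('scene0')
for n,u,v,z in[('wheel',355,212,.174),('bot',405,306,.15),('pot',301,335,.085),('jar',207,347,.075)]: print('scene',n,pt(s,u,v,z).round(4))
w2=pt(c,291,237); print('depth',w2, pt(c,327,165), pt(c,360,300))
# brush tops: highest points
f=240/np.tan(np.radians(c['fovy'])/2)
v,u=np.mgrid[80:320,220:460]; d=c['z_map'][80:320,220:460]
r=np.stack([(u-c['cx'])/f*d,-(v-c['cy'])/f*d,-d],-1); T=np.linalg.inv(c['world_to_cam'])
W=r@T[:3,:3].T+T[:3,3]; m=(W[...,2]>.19)&(d>0); print('tall',W[m].min(0),W[m].max(0))
```

```text
bFR [ 0.7094 -0.145   0.02  ]
bNR [ 0.5459 -0.1798  0.02  ]
bFL [0.6262 0.2284 0.02  ]
bNL [0.4606 0.1899 0.02  ]
wheel [0.5672 0.1094 0.174 ]
whl_l [0.5682 0.1511 0.174 ]
whl_r [0.5663 0.0678 0.174 ]
hub [0.5682 0.1087 0.183 ]
mark_out [0.5991 0.1252 0.174 ]
mark_in [0.5831 0.1175 0.174 ]
hole [0.5887 0.0039 0.032 ]
tip [ 0.6121 -0.0837  0.032 ]
eaveF [ 0.66  -0.015  0.032]
eaveN [ 0.5346 -0.0463  0.032 ]
sqN [0.4914 0.1245 0.032 ]
scene wheel [0.5743 0.1092 0.174 ]
scene bot [0.7104 0.1888 0.15  ]
scene pot [0.7397 0.0532 0.085 ]
scene jar [ 0.7724 -0.0765  0.075 ]
depth [0.56626877 0.10869682 0.1836287 ] [0.71849335 0.05101472 0.05905989] [ 4.74962241e-01 -4.27747523e-03 -4.27916041e-04]
tall [0.68759534 0.00794826 0.19002337] [0.78659117 0.10431859 0.2294586 ]
```

```bash
cat >> h.py <<'E'
from scipy.spatial.transform import Rotation as Ro
C=np.array([.567,.109]); psi=.222
ex=np.array([np.cos(psi),np.sin(psi)]); ey=np.array([-ex[1],ex[0]])   # press axes
def rot(zdir):
    y=np.array([0,0,-1.]); z=np.append(zdir,0); return Ro.from_matrix(np.c_[np.cross(y,z),y,z]).as_rotvec()
E
python3 - <<'E'
from h import *
print(Ro.from_rotvec(arm.get_tool_rot()).as_matrix().round(2))
print(arm.camera('wrist')['T_tool_cam'].round(3), arm.get_opening())
hole=np.array([.5887,.0039])
for n,zd in[('+ex',ex),('-ex',-ex),('+ey',ey),('-ey',-ey)]:
    R=rot(zd)
    for p in [C+.06*ex,C-.06*ex,C+.06*ey,C-.06*ey,hole,hole-.1*ey]:
        q=arm.solve_ik([*p,.33 if p is not hole else .2],R); print(n,None if q is None else np.round(q,2))
E
```

```text
[[-0.9  -0.    0.44]
 [-0.44  0.   -0.9 ]
 [ 0.   -1.   -0.  ]]
[[-0.    -0.965 -0.261 -0.066]
 [-0.001  0.261 -0.965  0.03 ]
 [ 1.     0.    -0.001  0.001]
 [ 0.     0.     0.     1.   ]] 0.0853207610998128
+ex [ 0.22  0.51 -0.65  1.64  0.34  1.11 -0.31]
+ex [ 0.32  0.29 -0.7   1.92  0.22  1.   -0.25]
+ex [ 0.23  0.43 -0.77  1.78  0.33  1.07 -0.43]
+ex [ 0.31  0.4  -0.6   1.77  0.25  1.05 -0.16]
+ex [ 0.33  0.57 -0.53  1.85  0.38  0.82 -0.17]
+ex [ 0.46  0.44 -0.5   1.69  0.23  1.07  0.11]
-ex [-1.03  0.82  1.26  1.67 -0.82  1.28 -2.52]
-ex [-1.22  0.56  1.27  1.96 -0.61  1.09 -2.6 ]
-ex [ 0.48  0.58 -1.15  1.77  0.57  1.17  2.51]
-ex [-1.01  0.72  1.27  1.81 -0.74  1.19 -2.43]
-ex [-0.88  1.01  1.26  1.88 -1.08  1.15 -2.12]
-ex [ 0.06  0.4   0.03  1.7  -0.01  1.04 -2.83]
+ey [ 0.28  0.53 -0.75  1.63  0.39  1.13  1.22]
+ey [ 0.47  0.34 -0.88  1.92  0.3   1.02  1.25]
+ey [ 0.34  0.48 -0.93  1.78  0.42  1.1   1.06]
+ey [ 0.42  0.43 -0.75  1.77  0.33  1.07  1.35]
+ey [ 0.39  0.59 -0.62  1.85  0.45  0.84  1.34]
+ey [ 0.56  0.47 -0.64  1.69  0.31  1.09  1.62]
-ey [ 0.11  0.48 -0.5   1.64  0.25  1.09 -1.81]
-ey [ 0.24  0.28 -0.59  1.92  0.18  0.99 -1.79]
-ey [ 0.17  0.41 -0.68  1.78  0.29  1.06 -1.97]
-ey [ 0.18  0.37 -0.43  1.78  0.18  1.03 -1.66]
-ey [ 0.14  0.53 -0.28  1.86  0.2   0.78 -1.6 ]
-ey [ 0.27  0.41 -0.24  1.69  0.11  1.05 -1.36]
```

```bash
cat >> h.py <<'E'
R=rot(ey); ZT=.323
def go(p,z=ZT,rate=.1): arm.move_straight([p[0],p[1],z],R,rate) if False else arm.move_straight([p[0],p[1],z],None,rate)
E
python3 - <<'E'
from h import *
t0=arm.get_time_s()
arm.grab(); print('open',arm.get_opening())
s=C-.10*ey
arm.move_pose([*s,.46],R); print(arm.get_time_s()-t0)
arm.move_straight([*s,ZT],None,.2); arm.dwell(.2)
print(arm.get_time_s()-t0, arm.get_tool_pos(), Ro.from_rotvec(arm.get_tool_rot()).as_matrix().round(3))
F0=arm.get_contact_force(); print('F0',F0); np.save('F0.npy',F0)
go(C-.062*ey,rate=.1)
for d in np.arange(.061,.050,-.001):
    go(C-d*ey,rate=.05); f=arm.get_contact_force()-F0; print(round(d,4),f.round(1),arm.get_time_s()-t0)
    if abs(f@np.append(ey,0))>6: break
snap('scene','scene1.png')
E
```

```text
open 1.8802891293771017e-05
3.15
4.1833 [0.58953619 0.01159332 0.32444874] [[ 0.975  0.003 -0.22 ]
 [ 0.22  -0.     0.975]
 [ 0.003 -1.    -0.001]]
F0 [ 0.31920391 -0.0018387  -0.36083341]
0.061 [-0.  -0.8  0.5] 4.9666999999999994
0.06 [ 0.1 -0.4  0.2] 5.2166999999999994
0.059 [ 0.4 -0.   0.7] 5.4666999999999994
0.058 [-0.3  0.  -0.4] 5.7166999999999994
0.057 [-1.4  0.8  1. ] 5.9666999999999994
0.056 [-0.8 -0.   0.3] 6.2166999999999994
0.055 [-0.8  0.3 -0.9] 6.4666999999999994
0.054 [ 0.  -1.   0.4] 6.7166999999999994
0.053 [ 0.8 -5.3  0.6] 6.9666999999999994
0.052 [ 2.1 -6.5  0.3] 7.2166999999999994
```

View pics/scene1.png

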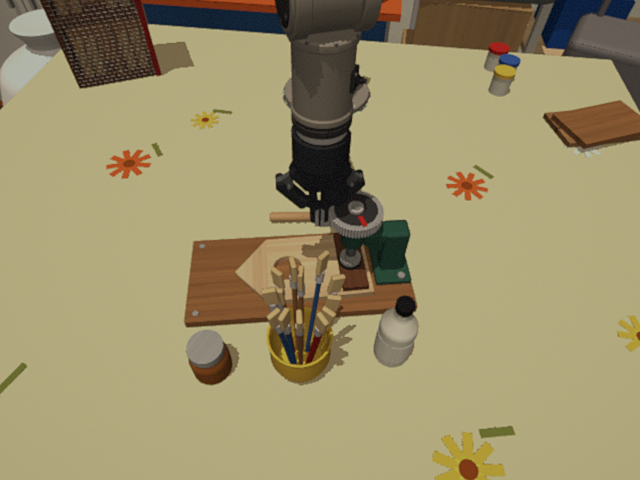

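```bash
cat >> h.py <<'E'
A,B,RW=.011,.0115,.042
def path(s):
    """finger centre (press frame, no press-in) and outward normal at arc length s, from the -y side, anticlockwise"""
    q=RW*np.pi/2
    segs=[(2*A,0),(q,1)],[(2*B,0),(q,1)]
    s=s+A; k=0
    while True:
        h=A if k%2==0 else B; ph=-np.pi/2+k*np.pi/2
        n0=np.array([np.cos(ph),np.sin(ph)]); t0=np.array([-n0[1],n0[0]]); o=B if k%2==0 else A
        if s<2*h: return n0*(RW+o)+t0*(s-h), n0
        s-=2*h
        if s<q:
            n=np.array([np.cos(ph+s/RW),np.sin(ph+s/RW)]); return n*RW+n0*o+t0*h, n
        s-=q; k+=1
def roll(s0,s1,press=.0025,step=.010,target=10,rate=.045):
    F0=np.load('F0.npy'); M=np.c_[ex,ey]; N=int(np.ceil((s1-s0)/step)); log=[]
    for i,s in enumerate(np.linspace(s0,s1,N+1)[1:]):
        c,n=path(s); w=C+M@(c-press*n)
        go(w,rate=rate); f=(arm.get_contact_force()-F0)[:2]; n=M@n
        fn=f@n; ft=f@np.array([-n[1],n[0]]); press=float(np.clip(press+.00008*(target-fn),-.003,.008))
        log.append((round(s,3),round(fn,1),round(ft,1),round(press*1e3,1)))
    print(*log,sep='\n'); print('t',arm.get_time_s(),'press',press); return press
E
python3 - <<'E'
from h import *
roll(0,.1)
c=snap('top','top2.png')
cv2.imwrite('pics/crop2.png',cv2.resize(c['image'][190:290,240:340,::-1],None,fx=5,fy=5,interpolation=cv2.INTER_CUBIC))
E
```

```text
(np.float64(0.01), np.float64(7.2), np.float64(0.8), 2.7)
(np.float64(0.02), np.float64(5.9), np.float64(1.3), 3.1)
(np.float64(0.03), np.float64(4.0), np.float64(2.1), 3.5)
(np.float64(0.04), np.float64(3.4), np.float64(1.6), 4.1)
(np.float64(0.05), np.float64(3.9), np.float64(1.3), 4.6)
(np.float64(0.06), np.float64(6.1), np.float64(0.6), 4.9)
(np.float64(0.07), np.float64(9.3), np.float64(-1.1), 4.9)
(np.float64(0.08), np.float64(11.2), np.float64(-1.3), 4.8)
(np.float64(0.09), np.float64(10.9), np.float64(0.5), 4.7)
(np.float64(0.1), np.float64(8.8), np.float64(1.6), 4.8)
t 11.0167 press 0.004840879420103263
```

View pics/crop2.png

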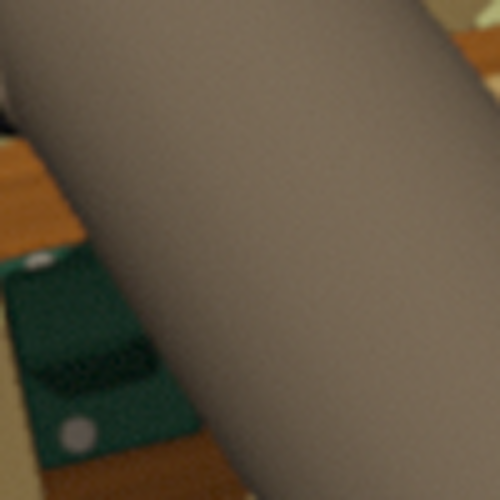

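```bash
cat >> h.py <<'E'
def mark(c,cen,z):
    im=c['image'].astype(int); m=(im[...,0]>110)&(im[...,1]<60)&(im[...,2]<60)
    v,u=np.nonzero(m)
    P=[pt(c,a,b,z)[:2] for a,b in zip(u,v)]
    P=np.array([p for p in P if np.linalg.norm(p-cen)<.042])
    if len(P)<3: return None,len(P)
    d=P.mean(0)-cen; return (np.arctan2(d[1],d[0])-psi)%(2*np.pi),len(P)
E
python3 - <<'E'
from h import *
cs=np.array([.5743,.1092]) # wheel centre as the scene camera has it
print(mark(load('top0'),C,.174),mark(load('scene0'),cs,.174),mark(load('scene1'),cs,.174))
c=snap('scene','scene3.png'); print(mark(c,cs,.174))
w=arm.camera('wrist'); im=w['image']; cv2.imwrite('pics/both3.png',np.hstack([cv2.resize(c['image'][150:310,250:450],(500,400)),cv2.resize(im,(300,400))])[:,:,::-1])
E
```

```text
(np.float64(0.24970087833474372), 54) (np.float64(0.43967517257336763), 51) (np.float64(0.44447571477973646), 52)
(None, 0)
```

View pics/both3.png

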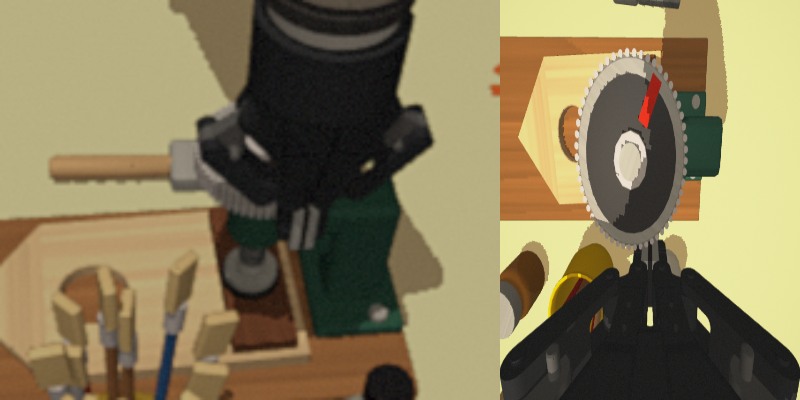

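```bash
cat >> h.py <<'E'
def wmark(z,fn=None):
    T=np.eye(4); T[:3,3]=arm.get_tool_pos(); T[:3,:3]=Ro.from_rotvec(arm.get_tool_rot()).as_matrix()
    c=arm.camera('wrist'); c['world_to_cam']=np.linalg.inv(T@c['T_tool_cam'])
    if fn: cv2.imwrite('pics/'+fn,c['image'][:,:,::-1]); np.save('pics/'+fn[:-4]+'.npy',c,allow_pickle=True)
    return mark(c,C,z)
E
python3 - <<'E'
from h import *
print(wmark(.175),.25+.1/.042)
p=roll(.1,.18,.0048); print(wmark(.176),.25+.18/.042)
p=roll(.18,.26,p); print(wmark(.177),.25+.26/.042-2*np.pi)
print(arm.get_joint_pos())
E
```

```text
(np.float64(2.611424203374876), 1386) 2.630952380952381
(np.float64(0.11), np.float64(5.4), np.float64(2.1), 5.2)
(np.float64(0.12), np.float64(4.9), np.float64(0.1), 5.6)
(np.float64(0.13), np.float64(7.1), np.float64(0.4), 5.8)
(np.float64(0.14), np.float64(6.5), np.float64(-0.1), 6.1)
(np.float64(0.15), np.float64(8.6), np.float64(-0.6), 6.2)
(np.float64(0.16), np.float64(10.8), np.float64(-0.6), 6.1)
(np.float64(0.17), np.float64(11.8), np.float64(-0.9), 6.0)
(np.float64(0.18), np.float64(13.1), np.float64(1.2), 5.7)
t 14.0 press 0.005743410155960331
(np.float64(4.514598605790078), 931) 4.535714285714286
(np.float64(0.189), np.float64(11.4), np.float64(1.8), 5.6)
(np.float64(0.198), np.float64(10.0), np.float64(0.7), 5.6)
(np.float64(0.207), np.float64(9.1), np.float64(1.6), 5.7)
(np.float64(0.216), np.float64(6.4), np.float64(1.3), 6.0)
(np.float64(0.224), np.float64(6.3), np.float64(0.7), 6.3)
(np.float64(0.233), np.float64(8.4), np.float64(-0.2), 6.4)
(np.float64(0.242), np.float64(9.7), np.float64(-1.5), 6.4)
(np.float64(0.251), np.float64(10.5), np.float64(-0.8), 6.4)
(np.float64(0.26), np.float64(12.1), np.float64(-1.0), 6.2)
t 16.95 press 0.0062330553321856596
(None, 0) 0.15729088329660446
[ 0.32905588  0.33590235 -0.72985456  1.90298715  0.26196954  1.0149266
  1.27536982]
```

Tracking matches a no-slip roll to 0.02 rad. Continuing to 2 turns (s = 0.528).

Run:
```python
from h import *
p=roll(.26,.4,.0062); print(wmark(.179),(.25+.4/.042)%(2*np.pi))
p=roll(.4,.46,p); print(wmark(.180),(.25+.46/.042)%(2*np.pi))
p=roll(.46,.529,p); print(wmark(.182,'w4.png'),(.25+.529/.042)%(2*np.pi))
c,n=path(.529); M=np.c_[ex,ey]
go(C+M@(c+.03*n),rate=.1); print(wmark(.182,'w5.png'))
x=arm.get_tool_pos(); arm.move_straight([x[0],x[1],.46],None,.2)
h=np.array([.5887,.0039])
arm.move_pose([*(h-.01*ey),.46],R); arm.move_straight([*(h-.01*ey),.30],None,.2)
print(wmark(.182,'w6.png'),arm.get_time_s())
```

```text
(np.float64(0.269), np.float64(11.0), np.float64(0.8), 6.1)
(np.float64(0.279), np.float64(5.4), np.float64(1.2), 6.5)
(np.float64(0.288), np.float64(5.1), np.float64(2.0), 6.9)
(np.float64(0.297), np.float64(6.1), np.float64(0.6), 7.2)
(np.float64(0.307), np.float64(8.1), np.float64(-0.5), 7.3)
(np.float64(0.316), np.float64(8.5), np.float64(-1.4), 7.5)
(np.float64(0.325), np.float64(8.6), np.float64(-1.1), 7.6)
(np.float64(0.335), np.float64(10.4), np.float64(-2.0), 7.5)
(np.float64(0.344), np.float64(11.8), np.float64(-2.6), 7.4)
(np.float64(0.353), np.float64(12.6), np.float64(0.1), 7.2)
(np.float64(0.363), np.float64(11.1), np.float64(1.2), 7.1)
(np.float64(0.372), np.float64(11.3), np.float64(1.2), 7.0)
(np.float64(0.381), np.float64(8.2), np.float64(1.2), 7.2)
(np.float64(0.391), np.float64(7.9), np.float64(0.8), 7.3)
(np.float64(0.4), np.float64(4.6), np.float64(-0.8), 7.8)
t 21.9917 press 0.007759193907160845
(np.float64(3.214778246329621), 1457) 3.4906242166299375
(np.float64(0.41), np.float64(7.3), np.float64(-0.9), 8.0)
(np.float64(0.42), np.float64(9.3), np.float64(-3.2)
[... 175 characters left out ...]
0.8), 7.2)
(np.float64(0.46), np.float64(8.5), np.float64(0.4), 7.3)
t 24.1333 press 0.007342273885768083
(np.float64(4.729070901492998), 1305) 4.919195645201366
(np.float64(0.47), np.float64(6.5), np.float64(1.7), 7.6)
(np.float64(0.48), np.float64(5.8), np.float64(0.0), 8.0)
(np.float64(0.49), np.float64(7.2), np.float64(-0.8), 8.0)
(np.float64(0.499), np.float64(7.3), np.float64(-1.1), 8.0)
(np.float64(0.509), np.float64(11.0), np.float64(-2.2), 7.9)
(np.float64(0.519), np.float64(12.1), np.float64(-3.0), 7.8)
(np.float64(0.529), np.float64(13.4), np.float64(0.7), 7.5)
t 26.5167 press 0.007480733645028457
(None, 0) 0.27886748087892244
(np.float64(6.115301464003507), 252)
(None, 0) 29.7917
```

Run:
```python
from h import *
c=snap('scene','scene7.png')
cs=np.array([.5743,.1092]); print(mark(c,cs,.182))
a=[cv2.resize(cv2.imread('pics/'+f),(400,300)) for f in('w5.png','w6.png')]
cv2.imwrite('pics/m7.png',np.vstack([np.hstack(a),cv2.resize(c['image'][130:310,190:430,::-1],(800,300*2))[:300]]))
```

```text
(np.float64(0.030006542974357092), 57)
```

View pics/m7.png

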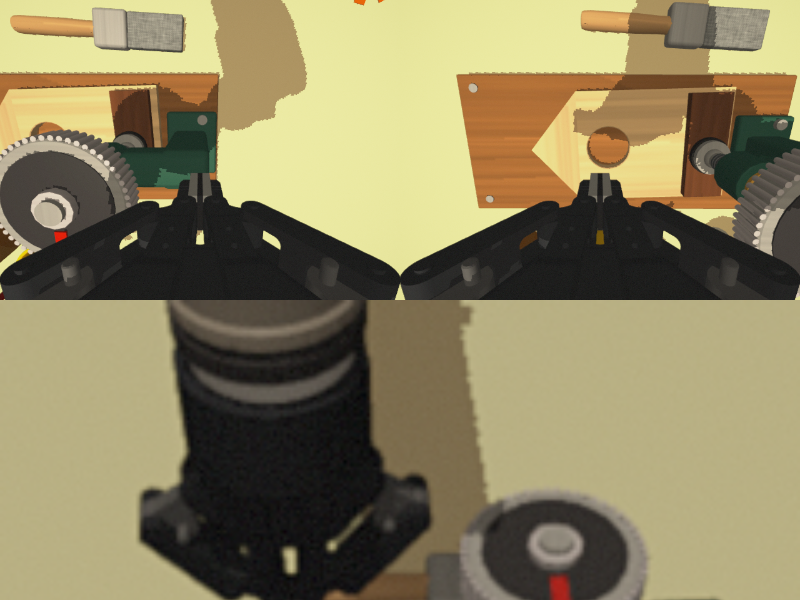

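Both cameras put the wheel about 0.41 rad (0.065 turn) short of two turns, which is well inside the quarter turn. The front hasn't moved and the hole is free, so I'll hook it next with a guarded descent.

Run:
```python
from h import *
h=np.array([.5887,.0039])-.006*ey
arm.move_straight([*h,.30],None,.1); arm.dwell(.2); F0=arm.get_contact_force(); np.save('F0h.npy',F0)
arm.move_straight([*h,.222],None,.1)
for z in (.217,.213,.210,.207,.204,.201,.199):
    arm.move_straight([*h,z],None,.03); f=arm.get_contact_force()-F0; print(z,f.round(1),arm.get_tool_pos()[2])
    if f[2]>4: break
c=snap('scene','scene8.png'); print(arm.get_time_s())
cv2.imwrite('pics/m8.png',cv2.resize(c['image'][150:350,170:430,::-1],(780,600)))
```

```text
0.217 [-0.1 -1.2 -0.1] 0.21705731436555048
0.213 [-0.9 -0.4  0.4] 0.21272928603811217
0.21 [ 0.2 -0.2 -0.3] 0.209745626672769
0.207 [-0.2  0.2  0.1] 0.20673527555820626
0.204 [0.4 0.3 1.6] 0.2037569544937758
0.201 [-0.5  0.3  0.1] 0.20075110155878279
0.199 [ 0.3 -0.5  0.3] 0.19886674976024427
33.125
```

View pics/m8.png

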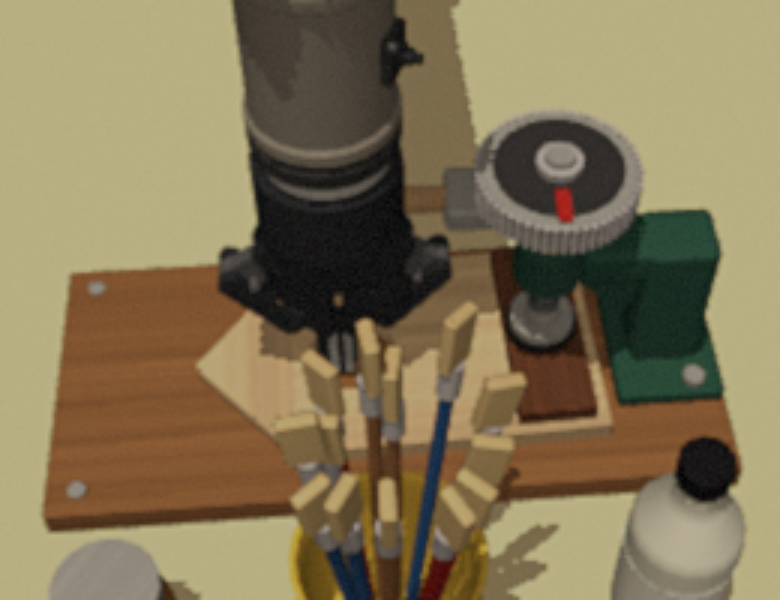

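The tip is in the hole 6 mm above the bed with no contact force. Next, the draw along press −y.

Run:
```python
from h import *
F0=np.load('F0h.npy')
for y in (.118,.122,.127,.14,.155,.17,.1865):
    arm.move_straight([*(C-.002*ex-y*ey),.199],None,.04); f=(arm.get_contact_force()-F0); print(y,(f[:2]@ey).round(1),(f[:2]@ex).round(1),f[2].round(1))
arm.dwell(.2)
arm.move_straight([*(C-.002*ex-.174*ey),.199],None,.05); f=(arm.get_contact_force()-F0); print(f.round(1))
x=arm.get_tool_pos(); arm.move_straight([x[0],x[1],.40],None,.2)
arm.move_pose([.30,-.40,.42],R)
print(arm.get_time_s(),arm.get_tool_pos())
c=snap('top','top9.png'); print(mark(c,C,.182)); s=snap('scene','scene9.png'); print(mark(s,np.array([.5743,.1092]),.182))
cv2.imwrite('pics/crop9.png',cv2.resize(cv2.convertScaleAbs(c['image'][165:325,225:465,::-1],alpha=1.6),None,fx=3.3,fy=3.3,interpolation=cv2.INTER_CUBIC))
```

```text
0.118 -0.3 -0.0 0.2
0.122 -0.2 0.3 1.1
0.127 -0.3 0.1 0.8
0.14 -0.5 -0.6 0.5
0.155 -1.3 0.2 1.3
0.17 -1.2 0.3 1.3
0.1865 -1.7 0.0 2.2
[0.2 0.2 0.4]
39.4333 [ 0.3011554  -0.39928737  0.42000982]
(np.float64(6.262108058569738), 54)
(np.float64(0.03372098976753049), 56)
```

View pics/crop9.png

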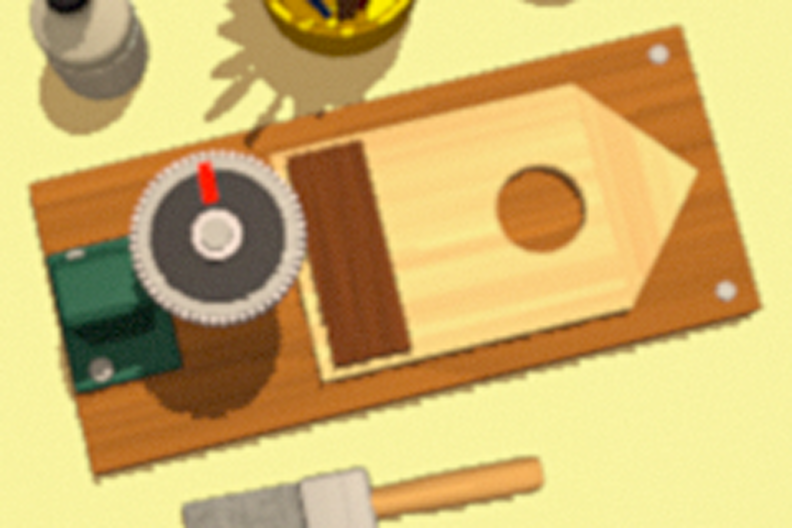

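View pics/scene9.png

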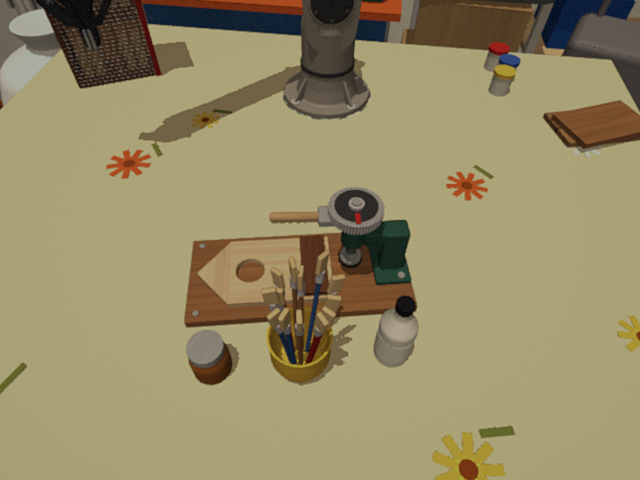

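Run:
```python
from h import *
c=load('top9')
for n,x,y in[('hole',541,209),('tip',698,172),('cornerN',325,382),('cornerF',272,157)]:
    p=pt(c,225+(x+.5)/3.3-.5,165+(y+.5)/3.3-.5,.032)[:2]-C; print(n,(p@ex).round(4),(p@ey).round(4))
for n,f in(('0','top0'),('9','top9')): print(n,pt(load(f),291,236)[2])
```

```text
hole -0.0014 -0.1723
tip -0.0023 -0.2624
cornerN -0.0659 -0.0326
cornerF 0.0638 -0.0338
0 0.18281421422222088
9 0.1906844352451118
```

```bash
python3 -c "
from h import *
arm.close_job(); print(arm.get_time_s())"
```

```text
the job is handed in; nothing more can be done
the job is handed in; nothing more can be done
```

I backed the screw off about two turns, drew the birdhouse front clear of the pad, and handed the job in at about 39 s of the 72 s.

- **Wheel:** I rolled it anticlockwise with the closed fingertip on the rim, at 4–15 N. The red mark ended short of two full turns by 0.27 rad in the top camera and 0.41 rad in the scene camera. These differ by 0.14 rad, but both are well inside the quarter turn (1.57 rad). The hub rose 7.9 mm, where two turns should give 8 mm.
- **Front:** I hooked the tip in the entrance hole and drew the front about 65 mm along the bed with under 2 N. In the last picture its square end is 33 mm from the screw axis, against the pad's 20 mm radius, so it is about 13 mm clear. It looks flat, and the gable tip is 18 mm inside the end of the bed.
- **Other things:** the brushes, glue and varnish look unmoved in the last pictures. The wheel mark did not move during the draw, and the arm was parked clear of everything.

No check failed. The one departure was about 0.2–0.3 rad of lag in the second turn compared with a roll without slip, which accounts for the shortfall above.

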